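# Unlock and open the service case

### The arm

A 6-joint arm with a two-finger parallel gripper is mounted at the origin on the work surface. World frame = base frame: x ahead of the robot, y to its left, z up, the work surface at z = 0. Lengths are in m, angles in rad, forces in N, time in s.
With the tool pointing down it reaches from about 0.375 to 0.9 m from the base axis. Payload 3.1 kg.
Tool frame: the origin (TCP) lies at the centre of the arm's flange, where the gripper is bolted on; the fingertips stand 182 mm ahead of it and the grasp point (between the pads) lies 164 mm ahead of it; z points along the fingers, x is the direction in which the jaws open and shut, and the axes are right-handed (so a half turn about z gives the same grasp; the last joint's range is limited). The gripper opens to 87 mm and grips with 3 to 60 N. Pads are 19 mm wide; open, the fingers measure 117 mm over their backs; the gripper's body (75 mm by 190 mm) begins 51 mm behind the grasp point.
Start: joints at [-1.413, 0.527, 1.433, -0, 1.181, -0.178], TCP at [0.207, -0.59, 0.405] pointing down, gripper open.
Joint ranges: [-3.08, 3.08], [-0.75, 2.2], [0.22, 2.44], [-1.43, 4.57], [0, 2.65], [-2.85, 2.85]. Speed limits (rad/s): [2.79, 2.79, 3.14, 3.14, 3.14, 3.14].

### API

Orientations are given as a unit quaternion [x, y, z, w].
In Python, from rig import status, eyes, robot gives the robot as it stands. The module is installed in compiled form; this text tells all that it offers.
- The arm moves only by the tool step_arm, never from a script. Its argument "steps" is a list of rows, each a list of 7 numbers: the closure, from -1 (fully open) to 1 (shut), so that 0 is half open, then the shift along the tool's x, y, z each as a share of 0.025 m, from -1 to 1, then the turn, a rotation vector about the tool's x, y, z each as a share of 8 degrees, from -1 to 1. In form: [[jaw, dx, dy, dz, rx, ry, rz], ...]. A call has exactly 10 rows; each row shifts and turns the commanded pose from where the row before left it, along the tool's axes as they then stand; what a row does not reach is not made up. A row lasts 1/10 s, in which the tool goes at most 50 mm and 8.59 degrees, less where a joint would pass 70% of its speed; a pose out of reach is approached as far as the arm can. A call with a number of a shift or a turn outside -1 to 1 is refused whole. A call with a gripper value outside its range is refused whole. The fingers move at their own pace and stop on an object; "squeeze" is the grip in N (left out, the last holds). Time passes only in rows, so rows that do not move let the fingers close, or fill a call up. It gives the time, the measured TCP pose, the force and the opening at its end, in the units of the state.
- status.get_obs(): the state, without advancing time (a new reading comes with each control period).
- eyes.camera(name): name is "scene" or "top" or "wrist"; returns (picture, depth): 400x640x3 uint8, red, green, blue; 400x640 float32, m along the optical axis (not along the pixel's ray), 0 where there is no reading.
- eyes.camera_info(name): a dict with "K" (3x3 intrinsics, pixels), "k1" (the pictures are not rectified: a ray, as slopes to the right and down, at radius r is drawn at 1 + k1 r^2 times it, then the intrinsics apply), "R" (3x3) and "t" (3): a world point X has camera coordinates R X + t. Camera axes: x right, y down, z forward; pixel columns grow to the right and rows downward; lengths in m; the calibration is good to about 2 mm. A picture is of the moment at which its call begins: read the wrist's pose just before it. camera_info takes no time and is no camera call; for the wrist camera it gives the pose at the moment of the call.
- robot.hand_in(): hands the job in, once; it reports no verdict.
The state is a dict: "time": time; "q": joint angles; "joint_velocities": joint speeds; "joint_torque": joint torques, N m; "position": TCP position; "tool_rot": TCP orientation; "ft_force": force on the tool from outside, world axes, zero at the start; "moment": the same for the moment, N m; "grip_width": finger opening in m.
Only numpy, scipy, OpenCV 4.12 (cv2) and the standard library are available. Lean on these libraries where they do the work, as an engineer would, in place of code of your own. Each camera call takes 0.05 s, during which the arm holds its last target.

### The job

Open the dark grey service case. First slide the safety tab beside the latch lever sideways, away from the lever, until it clicks home against its stop and stays there when let go, feeling for the stop and not forcing it; then lift the latch lever by its finger pull, and swing the lid up until it stands open by itself, close to upright. Do not wrench the lever against the tab, do not drag the case about, leave the tab released, and leave the other things on the bench where they are.

Things in the scene. Friction and masses are not known exactly. Their poses are not given: they have to be found in the camera images.
- case: Dark grey hard case on the bench, loose, 5.5 kg (over 30 N slides it), 208 mm deep (x), 308 wide (y), 124 high. Origin: centre of its underside; x points from the front (latch side) to the rear hinge, y to the case's left, z up. Mid-front of the lid is a flat latch bay, 200 mm wide, 95 deep; its floor, the deck, is 100 mm above the bench; the lid around it rises 24 mm above the deck.
- safety_tab (a joint): Safety tab: steel slide left (+y) of the lever. In m: 0 = locked, grows as it slides to the case's +y. Its tongue blocks the lever's ear until 0.012. A spring (1.5 to 3 N) pushes it back unless pushed fully home: within 2 mm of its metal stop it clicks and stays. The stop is adjustable: anywhere from 0.0135 to 0.0235. Sliding takes 3 to 7 N; limits: 20 N on the stop, 15 N of lever on tongue.
- tab_ridge (a point): Middle of the tab's black thumb ridge, 20 mm (x) x 9 (y) x 16 high, top 8.5 mm above this point and 30.5 above the deck. 8 mm below this point its steel body begins, 20 x 26 mm, down to the deck between rails 8 mm high. At x -88, y +45, z 122 mm of the case when at 0. Pinch it front and back (35 mm free each side) or push its lever side.
- latch (a joint): Latch lever, flat steel, hinged on the lid. In rad: 0 = shut, lying flat and pointing to the case's front; grows as its front end lifts; stop at 1.22. The claw under it lets go of the case at about 0.5. A light spring holds it down: 1.5 to 3 N at the pull lift it, and it drops back when let go. It cannot lift while the tab's tongue is over its ear.
- latch_pull (a point): Middle of the lever's finger pull: a round-ended steel cross-bar, 30 mm long along the case's y, 14 mm thick, 22 mm beyond the lid's front edge, with free air below and 80 mm free at each end. At x -128, y 0, z 109 mm of the case when shut. Pinch it by its two ends (along y); it can turn between the fingers while lifted in an arc about the pivot.
- latch_pivot (a point): Hinge of the lever, axis along the case's y, at x -45, y 0, z 106 mm of the case while the lid is shut: 83 mm behind the middle of the finger pull and 3 mm below it. Moves with the lid.
- case_lid (a joint): Lid. In rad: 0 = shut, grows as its front edge swings up and back about the rear hinge; stop at 1.75. About 0.6 kg; its stiff friction hinge (0.9 N m) holds it at any angle. With the lever lifted to its stop, pulling on up and back by the finger pull lifts the lid with about 6 to 9 N.
- lid_hinge (a point): Middle of the lid's hinge axis (along the case's y), at x +100, y 0, z 91 mm of the case; fixed to the case.
- solvent_bottle: bystander: clear glass solvent bottle, 86 mm across, 180 mm tall, standing at one side of the case; origin: centre of its underside.
- reagent_bottle: bystander: amber reagent bottle, 70 mm across, 140 mm tall, standing at the other side of the case; origin: centre of its underside.
- wrench: bystander: flat steel wrench 150 mm long, lying right beside the case; origin: on its underside, along its length.
- screwdriver: bystander: black-handled screwdriver 170 mm long, lying left beside the case; origin: on its underside, along its length.
- column: bystander: steel tube 150 mm long, 18 mm thick at its end nuts, lying in front of the case to the left of the latch, under 20 mm high; origin: centre of its underside.
- vial_rack: bystander: white rack of small vials, 100 x 60 x 48 mm, in front of and right of the case; origin: centre of its underside.
- tape_roll: bystander: roll of tape lying flat, 90 mm across, 19 mm high; origin: centre of its underside.

How it is judged:
On the way, in this order (a step that is already met when the one before it is completed fails the run):
1. the safety tab stays released by itself: let go of, at least 12.5 mm along, the latch lever still down (value of joint safety_tab above 0.0125 m and contact force between the fingers and safety_tab below 0.5 N and value of joint latch below 0.2 rad), for 0.3 s.
2. the latch lever is lifted by more than 0.4 rad (value of joint latch above 0.4 rad), for 0.1 s.
At the end, for the whole second after the job is handed in: The lid stands open at 1.2 rad (about 70 degrees) or more and at rest, the safety tab is still released (12 mm or more), and the case stands flat on the bench within 20 mm of where it was (value of joint case_lid above 1.2 rad and velocity of joint case_lid between -0.05 and 0.05 rad/s and value of joint safety_tab above 0.012 m and distance of case from where it was at the start of the episode below 0.02 m and angle between case's own z axis and vertical below 0.05 rad); the robot touches nothing.
It fails at once if the tab is pushed against its stop with more than 20 N (contact force between safety_tab_c1 and detent_plate_c0 above 20 N).
It fails at once if the latch lever is wrenched against the tab's tongue with more than 15 N (contact force between safety_tab_c0 and latch_c1 above 15 N).
It fails at once if the case is dragged or lifted more than 20 mm from where it stood (distance of case from where it was at the start of the episode above 0.02 m).
It fails at once if another thing on the bench is moved more than 25 mm (distance of any of solvent_bottle, reagent_bottle, wrench, screwdriver, column, vial_rack, tape_roll from where it was at the start of the episode above 0.025 m).
It also fails if it takes over 64 s, if anything falls off the work surface, if the arm or the gripper's body presses on something with over 40 N, if the wrist force passes 120 N, or if a joint passes its speed limit or range.

## Working session

There is one attempt and no reset: what is moved stays moved. The work goes in short steps, Python scripts to look and compute and a tool call to move; the robot and the scene stay as the last step left them, time stands still between calls to the robot, and variables do not carry over. Pictures are saved under pics/ and viewed, and the job is handed in when it is done.

Besides the shell and the picture viewer there is one more tool, called after "Request:" as a command line: name --pt "numbers of a row" for each row, then --argument value for the rest. step_arm: Moves the arm, as the interface text tells. Its arguments: {"type":"object","properties":{"steps":{"type":"array"},"squeeze":{"type":"number"}},"required":["steps"]}

```bash
mkdir -p pics; ls; python3 - <<'E'
from rig import status, eyes, robot
import cv2, numpy as np
o=status.get_obs(); print({k:np.round(v,3).tolist() for k,v in o.items()})
for n in ["scene","top"]:
    p,d=eyes.camera(n); i=eyes.camera_info(n)
    np.savez(f"{n}0.npz",p=p,d=d,**i)
    print(n,{k:np.round(v,4).tolist() for k,v in i.items()})
    cv2.imwrite(f"pics/{n}0.png",p[:,:,::-1])
E
```

```text
pics
{'time': 0.0, 'q': [-1.412, 0.528, 1.434, -0.0, 1.181, -0.178], 'joint_velocities': [-0.001, -0.002, -0.0, -0.001, -0.0, 0.003], 'joint_torque': [-0.001, -44.004, -17.659, 0.063, 0.058, -0.0], 'position': [0.207, -0.59, 0.404], 'tool_rot': [0.816, -0.579, -0.001, -0.001], 'ft_force': [-0.096, -0.822, 0.652], 'moment': [-0.059, 0.017, -0.006], 'grip_width': 0.087}
scene {'K': [[383.6239, 0.0, 325.5476], [0.0, 383.6239, 197.2748], [0.0, 0.0, 1.0]], 'k1': -0.0095, 'R': [[0.7704, 0.6375, -0.008], [0.5306, -0.6482, -0.5462], [-0.3533, 0.4166, -0.8376]], 't': [-0.4416, -0.2123, 1.1481]}
top {'K': [[409.7501, 0.0, 322.0769], [0.0, 409.7501, 197.2822], [0.0, 0.0, 1.0]], 'k1': -0.0854, 'R': [[0.0088, -0.9998, 0.0163], [-0.9987, -0.0096, -0.0499], [0.05, -0.0158, -0.9986]], 't': [0.0159, 0.5425, 1.081]}
```

View pics/scene0.png

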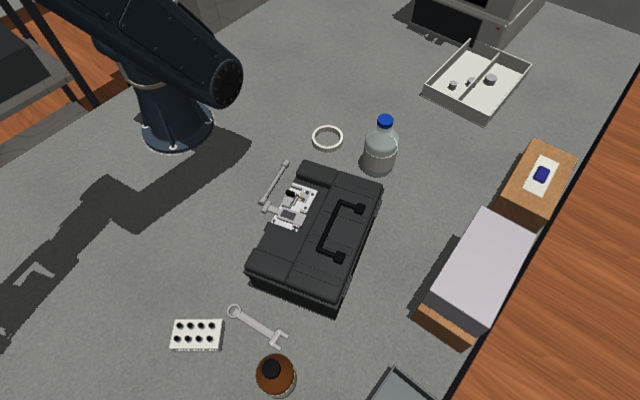

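View pics/top0.png

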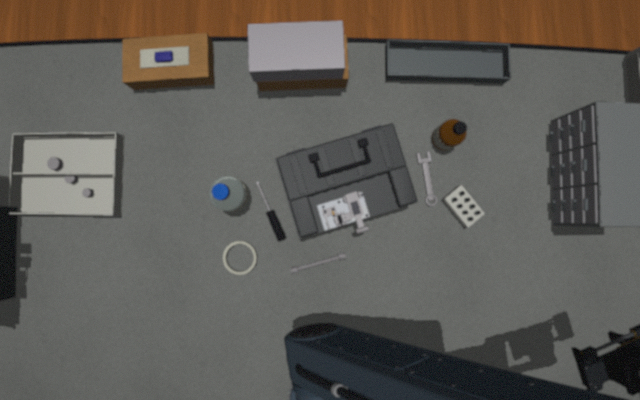

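```bash
cat > h.py <<'E'
import numpy as np, cv2
def und(uv,I):
    K=I['K'];k1=float(I['k1'])
    d=np.stack([(uv[...,0]-K[0,2])/K[0,0],(uv[...,1]-K[1,2])/K[1,1]],-1)
    s=d.copy()
    for _ in range(8):
        s=d/(1+k1*(s**2).sum(-1,keepdims=True))
    return np.concatenate([s,np.ones(s.shape[:-1]+(1,))],-1)
def cloud(I):
    d=I['d'];v,u=np.mgrid[:d.shape[0],:d.shape[1]]
    r=und(np.stack([u,v],-1).astype(float),I)
    return (r*d[...,None]-I['t'])@I['R']
def onplane(uv,I,z):
    r=und(np.asarray(uv,float),I)@I['R']; c=-I['R'].T@I['t']
    return c+r*((z-c[2])/r[...,2])[...,None]
def proj(X,I):
    c=np.asarray(X)@I['R'].T+I['t']; s=c[...,:2]/c[...,2:]
    s=s*(1+float(I['k1'])*(s**2).sum(-1,keepdims=True))
    return s*[I['K'][0,0],I['K'][1,1]]+I['K'][:2,2]
def caseT(x,y,yaw):
    c,s=np.cos(yaw),np.sin(yaw)
    return lambda p: np.array([x+c*p[0]-s*p[1], y+s*p[0]+c*p[1], p[2]])
E
python3 - <<'E'
import numpy as np,cv2
from h import *
for n in ["top","scene"]:
    I=np.load(n+"0.npz"); P=cloud(I); z=P[...,2]
    m=((z>0.117)&(z<0.131)&(P[...,0]>0.3)&(P[...,0]<0.9)&(abs(P[...,1])<0.4)).astype(np.uint8)
    k,l,st,ce=cv2.connectedComponentsWithStats(m)
    j=1+np.argmax(st[1:,4]); q=P[l==j]
    print(n,st[j],q.mean(0),np.median(q[:,2]))
    r=cv2.minAreaRect((q[:,:2]*1000).astype(np.float32)); print(r); print(cv2.boxPoints(r))
    p=I['p'];
    if n=="top":
        c=p[110:280,240:460]; cv2.imwrite("pics/topz.png",cv2.resize(c[:,:,::-1],(800,618)[:2] if 0 else (770,595),interpolation=cv2.INTER_CUBIC))
    else:
        c=p[150:320,230:400]; cv2.imwrite("pics/scz.png",cv2.resize(c[:,:,::-1],(595,595),interpolation=cv2.INTER_CUBIC))
E
```

```text
top [ 277  123  140  115 6558] [ 0.60130751 -0.02852966  0.12441131] 0.1244261816874983
((581.4320068359375, -36.9500732421875), (203.75286865234375, 299.0662536621094), 17.598180770874023)
[[ 439.1136    74.78366]
 [ 529.53314 -210.28638]
 [ 723.7504  -148.6838 ]
 [ 633.3309   136.38623]]
scene [ 244  160  139  144 7609] [ 0.61249355 -0.0479285   0.12318018] 0.12311711726239778
((582.25390625, -36.55351257324219), (202.46737670898438, 301.09161376953125), 17.4852352142334)
[[ 440.4648    76.61957]
 [ 530.9307  -210.55994]
 [ 724.04297 -149.7266 ]
 [ 633.5771   137.45291]]
```

View pics/topz.png

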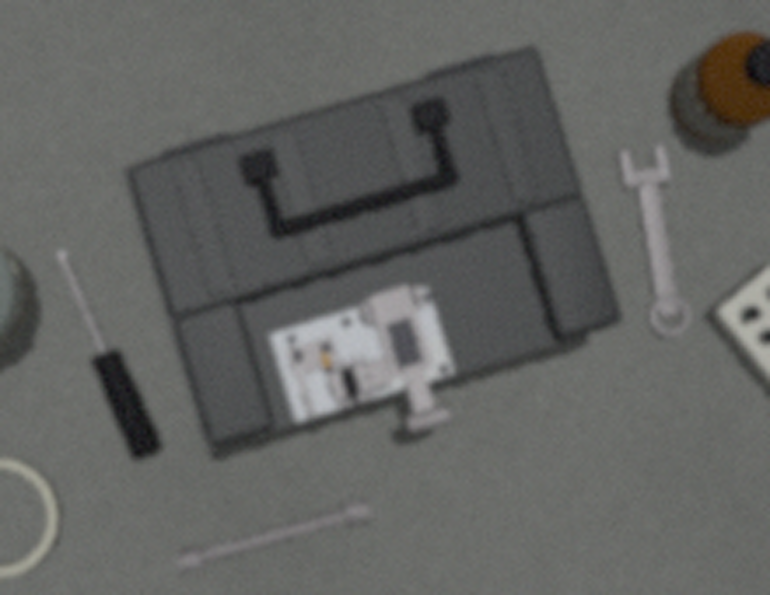

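View pics/scz.png

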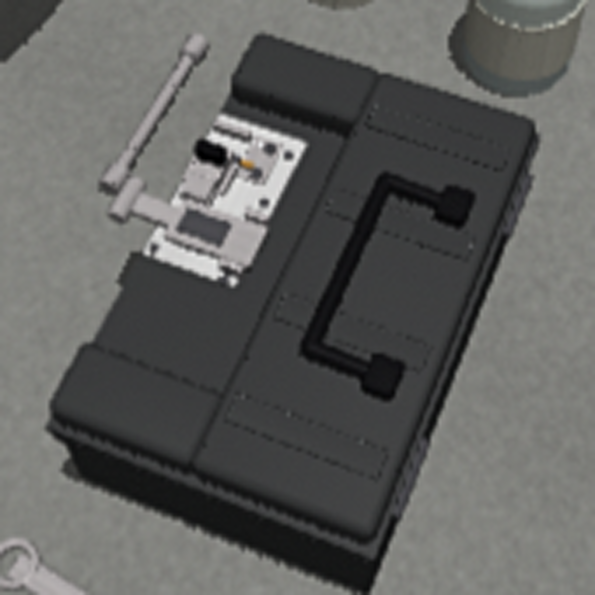

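```bash
python3 - <<'E'
import numpy as np,cv2
from h import *
T=caseT(0.582,-0.0367,0.306)
pts={'ridge':(-.088,.045,.1305),'pull':(-.128,0,.116),'pivot':(-.045,0,.106),'FL':(-.104,.154,.1),'FR':(-.104,-.154,.124),'RL':(.104,.154,.124),'RR':(.104,-.154,.124)}
for n in ["top","scene"]:
    I=np.load(n+"0.npz"); f=4
    for k,p in pts.items(): print(n,k,proj(T(p),I).round(1), T(p).round(4))
    c=proj(T(pts['ridge']),I).astype(int); x0,y0=c-[50,40]
    im=cv2.resize(I['p'][y0:y0+75,x0:x0+100,::-1],None,fx=8,fy=8,interpolation=cv2.INTER_CUBIC)
    for k,p in pts.items():
        u=proj(T(p),I); u=((u+.5-[x0,y0])*8).astype(int); cv2.drawMarker(im,tuple(int(a) for a in u),(0,0,255),0,14,1)
    cv2.imwrite(f"pics/{n}z2.png",im)
E
```

```text
top ridge [340.  219.2] [ 0.4845 -0.0203  0.1305]
top pull [362.2 229.6] [ 0.4599 -0.0753  0.116 ]
top pivot [351.8 197. ] [ 0.5391 -0.0503  0.106 ]
top FL [298.6 238.5] [0.4364 0.0788 0.1   ]
top FR [420.2 201.3] [ 0.5292 -0.2149  0.124 ]
top RL [273.2 156.2] [0.6348 0.1415 0.124 ]
top RR [394.3 120. ] [ 0.7276 -0.1522  0.124 ]
scene ridge [288.8 191.3] [ 0.4845 -0.0203  0.1305]
scene pull [264.6 205. ] [ 0.4599 -0.0753  0.116 ]
scene pivot [298.8 219.2] [ 0.5391 -0.0503  0.106 ]
scene FL [302.8 162.1] [0.4364 0.0788 0.1   ]
scene FR [239.8 267.2] [ 0.5292 -0.2149  0.124 ]
scene RL [385.2 182.1] [0.6348 0.1415 0.124 ]
scene RR [336.6 305.7] [ 0.7276 -0.1522  0.124 ]
```

View pics/topz2.png

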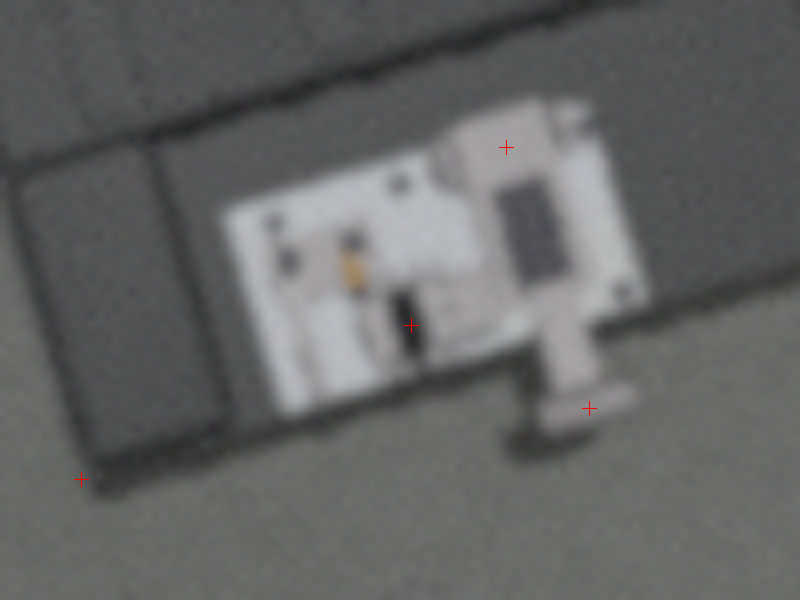

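View pics/scenez2.png

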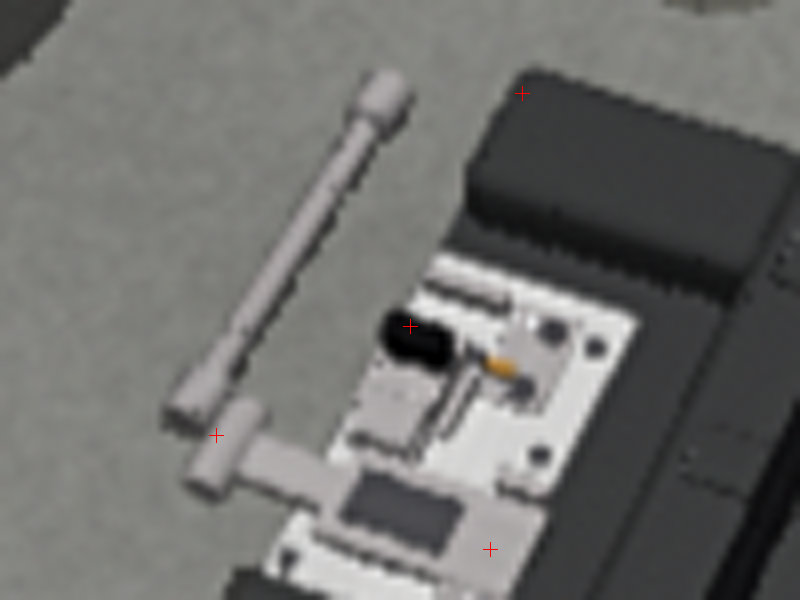

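Request:
step_arm --pt "-1 -0.5 -0.5 0 0 0 0" --pt "-1 -0.99 -1 0 0 0 0" --pt "-1 -0.99 -1 0 0 0 0" --pt "-1 -0.99 -1 0 0 0 0" --pt "-1 -0.99 -1 0 0 0 0" --pt "-1 -0.99 -1 0 0 0 0" --pt "-1 -0.99 -1 0 0 0 0" --pt "-1 -0.99 -1 0 0 0 0" --pt "-1 -0.99 -1 0 0 0 0" --pt "-1 -0.99 -1 0 0 0 0"

```text
time: 1.1
position: [0.3533, -0.2879, 0.4045]
tool_rot: [0.816, -0.579, -0.0, -0.0]
ft_force: [1.0, -1.0, -0.0]
grip_width: 0.0868
```

Request:
step_arm --pt "-1 -0.99 -1 0 0 0 0" --pt "-1 -0.99 -1 0 0 0 0" --pt "-1 -0.99 -1 0 0 0 0" --pt "-1 -0.99 -1 0 0 0 0" --pt "-1 -0.99 -1 0 0 0 0" --pt "-1 -0.99 -1 0 0 0 0" --pt "-1 -0.99 -1 0 0 0 0" --pt "-1 -0.5 -0.6 0 0 0 -1" --pt "-1 0 0 0 0 0 -1" --pt "-1 0 0 0 0 0 -1"

```text
time: 2.1
position: [0.471, -0.0503, 0.4044]
tool_rot: [0.92, -0.393, -0.0, 0.0]
ft_force: [0.2, 0.4, 0.7]
grip_width: 0.0871
```

Request:
step_arm --pt "-1 0 0 0 0 0 -1" --pt "-1 0 0 0 0 0 -1" --pt "-1 0 0 0 0 0 -1" --pt "-1 0 0 0 0 0 -1" --pt "-1 0 0 0 0 0 -1" --pt "-1 0 0 0 0 0 -1" --pt "-1 0 0 0 0 0 -1" --pt "-1 0 0 0 0 0 -1" --pt "-1 0 0 0 0 0 0" --pt "-1 0 0 0 0 0 0"

```text
time: 3.1
position: [0.4708, -0.0512, 0.4046]
tool_rot: [0.989, 0.149, -0.0, -0.0]
ft_force: [0.9, -0.0, 1.2]
grip_width: 0.0871
```

```bash
cat >> h.py <<'E'
from scipy.spatial.transform import Rotation as Ro
def rep(o,target=None,yaw=None):
    R=Ro.from_quat(o['tool_rot']).as_matrix()
    print('t',round(o['time'],2),'pos',np.round(o['position'],4),'x',R[:,0].round(3),'z',R[:,2].round(3),'yaw',round(float(np.arctan2(R[1,0],R[0,0])),4),'F',np.round(o['ft_force'],2),'M',np.round(o['moment'],2),'w',round(float(o['grip_width']),4),'q',np.round(o['q'],2))
    if target is not None: print('need tool shift/25mm',((np.asarray(target)-o['position'])@R/0.025).round(3))
E
python3 - <<'E'
from h import *
from rig import status,eyes
o=status.get_obs(); T=caseT(.583,-.0367,.306); r=T((-.088,.045,.122))
rep(o,[r[0],r[1],.295])
I=eyes.camera_info("wrist");p,d=eyes.camera("wrist"); np.savez("w0.npz",p=p,d=d,**I)
im=p[:,:,::-1].copy()
for k in [(-.088,.045,.1305),(-.128,0,.116),(-.045,0,.106)]:
    u=proj(T(k),I);print(u.round(1)); cv2.drawMarker(im,tuple(int(a) for a in u.round()),(0,0,255),0,12,1)
cv2.imwrite("pics/w0.png",im)
E
```

```text
t 3.1 pos [ 0.4708 -0.0512  0.4046] x [ 0.956  0.294 -0.   ] z [-0.  0. -1.] yaw 0.2989 F [ 0.87 -0.02  1.24] M [ 0.03 -0.09 -0.01] w 0.0871 q [-0.34  0.33  1.8   0.    1.02 -0.64]
need tool shift/25mm [ 0.928 -1.006  4.383]
[352.2 170.8]
[305.  218.6]
[395.6 214.6]
```

View pics/w0.png

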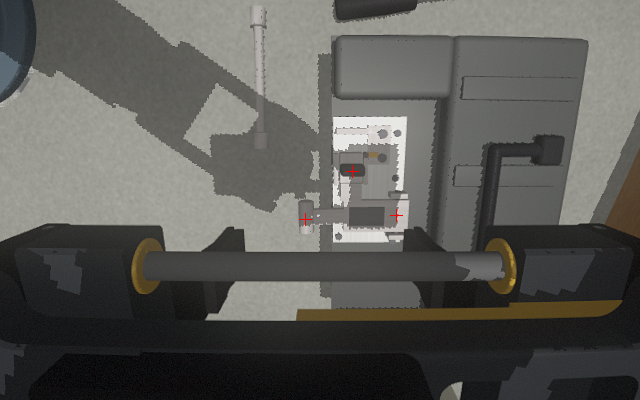

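```bash
python3 - <<'E'
from h import *
I=np.load("w0.npz"); im=cv2.resize(I['p'][110:250,280:420,::-1],None,fx=4.25,fy=4.25,interpolation=cv2.INTER_CUBIC)
T=caseT(.583,-.0367,.306)
for k in [(-.088,.045,.1305),(-.128,0,.116),(-.045,0,.106)]:
    u=(proj(T(k),I)+.5-[280,110])*4.25; cv2.drawMarker(im,tuple(int(a) for a in u.round()),(0,0,255),0,12,1)
cv2.imwrite("pics/w0z.png",im)
P=cloud(I); print(P[218,302:309,2].round(4),P[168:173,352,2].round(4))
E
```

```text
[0.115  0.1155 0.1171 0.1163 0.1159 0.1165 0.1161] [0.1303 0.1307 0.1309 0.1299 0.1297]
```

View pics/w0z.png

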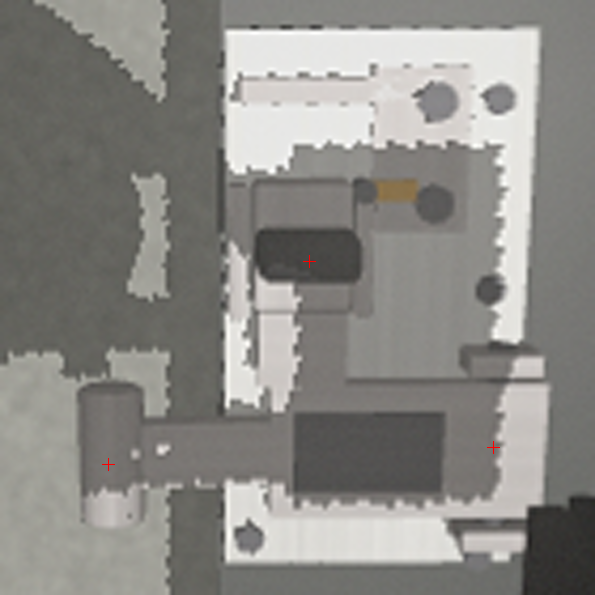

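Request:
step_arm --pt "0 0.5 -0.53 0 0 0 0" --pt "0 0.43 -0.53 0 0 0 0" --pt "0 0 0 0.5 0 0 0" --pt "0 0 0 0.6 0 0 0" --pt "0 0 0 0.6 0 0 0" --pt "0 0 0 0.6 0 0 0" --pt "0 0 0 0.6 0 0 0" --pt "0 0 0 0.5 0 0 0" --pt "0 0 0 0.2 0 0 0" --pt "0 0 0 0 0 0 0"

```text
time: 4.15
position: [0.4851, -0.019, 0.3142]
tool_rot: [0.989, 0.15, -0.001, -0.0]
ft_force: [-0.4, -0.3, 0.5]
grip_width: 0.0437
```

```bash
python3 - <<'E'
from h import *
from rig import status,eyes
o=status.get_obs(); T=caseT(.5831,-.0354,.306); r=T((-.088,.045,.122))
rep(o,[r[0],r[1],.295])
I=eyes.camera_info("wrist");p,d=eyes.camera("wrist"); np.savez("w1.npz",p=p,d=d,**I)
im=p[:,:,::-1].copy()
for k in [(-.088,.045,.1305),(-.128,0,.116),(-.045,0,.106)]:
    u=proj(T(k),I);print(u.round(1)); cv2.drawMarker(im,tuple(int(a) for a in u.round()),(0,0,255),0,12,1)
cv2.imwrite("pics/w1.png",im)
E
```

```text
t 4.15 pos [ 0.4851 -0.019   0.3142] x [ 0.955  0.296 -0.001] z [-0.002  0.    -1.   ] yaw 0.3009 F [-0.43 -0.26  0.46] M [ 0.03 -0.15  0.01] w 0.0437 q [-0.27  0.49  1.86 -0.    0.79 -0.57]
need tool shift/25mm [0.021 0.006 0.767]
[325.  242.6]
[262.4 300. ]
[389.5 291.2]
```

View pics/w1.png

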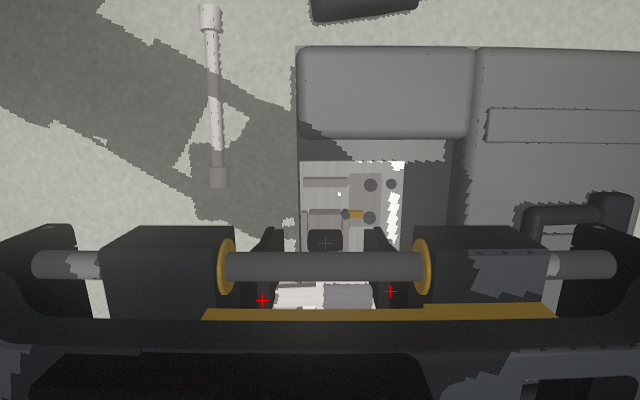

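Request:
step_arm --pt "0 0 0 0.3 0 0 0" --pt "0 0 0 0.3 0 0 0" --pt "0 0 0 0.15 0 0 0" --pt "0.3 0 0 0 0 0 0" --pt "0.5 0 0 0 0 0 0" --pt "0.7 0 0 0 0 0 0" --pt "1 0 0 0 0 0 0" --pt "1 0 0 0 0 0 0" --pt "1 0 0 0 0 0 0" --pt "1 0 0 0 0 0 0" --squeeze 10

```text
time: 5.2
position: [0.4854, -0.019, 0.2962]
tool_rot: [0.989, 0.15, 0.0, 0.0]
ft_force: [0.7, 0.3, 1.0]
grip_width: 0.0204
```

```bash
python3 - <<'E'
from h import *
from rig import status
rep(status.get_obs())
E
```

```text
t 5.2 pos [ 0.4854 -0.019   0.2962] x [0.955 0.297 0.001] z [ 0.001 -0.    -1.   ] yaw 0.3019 F [0.73 0.28 1.02] M [ 0.03 -0.23  0.01] w 0.0204 q [-0.27  0.52  1.88  0.    0.74 -0.57]
```

Request:
step_arm --pt "1 0 -0.05 0 0 0 0" --pt "1 0 -0.05 0 0 0 0" --pt "1 0 -0.05 0 0 0 0" --pt "1 0 -0.05 0 0 0 0" --pt "1 0 -0.05 0 0 0 0" --pt "1 0 -0.05 0 0 0 0" --pt "1 0 -0.05 0 0 0 0" --pt "1 0 -0.05 0 0 0 0" --pt "1 0 0 0 0 0 0" --pt "1 0 0 0 0 0 0"

```text
time: 6.2
position: [0.4826, -0.0099, 0.2962]
tool_rot: [0.989, 0.151, 0.0, 0.001]
ft_force: [0.2, -4.5, 2.5]
grip_width: 0.0198
```

```bash
python3 - <<'E'
from h import *
from rig import status
rep(status.get_obs())
E
```

```text
t 6.2 pos [ 0.4826 -0.0099  0.2962] x [0.955 0.298 0.001] z [ 0.001 -0.001 -1.   ] yaw 0.3025 F [ 0.21 -4.53  2.51] M [-0.91 -0.31  0.01] w 0.0198 q [-0.25  0.52  1.89 -0.    0.74 -0.55]
```

Request:
step_arm --pt "1 0 -0.03 0 0 0 0" --pt "1 0 -0.03 0 0 0 0" --pt "1 0 -0.03 0 0 0 0" --pt "1 0 -0.03 0 0 0 0" --pt "1 0 0 0 0 0 0" --pt "1 0 0 0 0 0 0" --pt "1 0 0 0 0 0 0" --pt "1 0 0 0 0 0 0" --pt "1 0 0 0 0 0 0" --pt "1 0 0 0 0 0 0"

```text
time: 7.2
position: [0.4815, -0.0066, 0.2961]
tool_rot: [0.989, 0.15, 0.0, 0.0]
ft_force: [0.8, -2.6, 4.7]
grip_width: 0.0198
```

```bash
cat > s.py <<'E'
from h import *
from rig import status,eyes
import sys
o=status.get_obs(); rep(o)
yv=np.array([-np.sin(.306),np.cos(.306),0]); print('along',((o['position']-[.4854,-.019,.2962])@yv*1000).round(2),'Fy',(o['ft_force']@yv).round(2))
if len(sys.argv)>1:
    n=sys.argv[1]; I=eyes.camera_info("wrist");p,d=eyes.camera("wrist"); np.savez(n+".npz",p=p,d=d,**I)
    T=caseT(.5831,-.0354,.306)
    c=proj(T((-.088,.055,.115)),I).astype(int); x0=max(0,c[0]-60);y0=max(0,c[1]-60)
    im=cv2.resize(p[y0:y0+120,x0:x0+120,::-1],None,fx=4.5,fy=4.5,interpolation=cv2.INTER_CUBIC)
    cv2.imwrite(f"pics/{n}.png",im)
E
python3 s.py w2
```

```text
t 7.2 pos [ 0.4815 -0.0066  0.2961] x [0.955 0.297 0.001] z [ 0.001 -0.    -1.   ] yaw 0.3019 F [ 0.81 -2.64  4.72] M [-0.48 -0.33 -0.02] w 0.0198 q [-0.25  0.51  1.89  0.    0.74 -0.55]
along 13.0 Fy -2.76
```

View pics/w2.png

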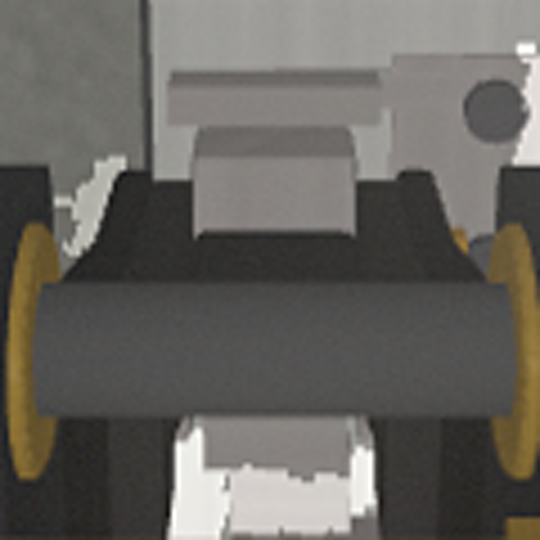

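```bash
python3 - <<'E'
from h import *
I=np.load("w2.npz"); P=cloud(I)
c,s=np.cos(.306),np.sin(.306); D=P-[.5831,-.0354,0]; C=np.stack([D[...,0]*c+D[...,1]*s,-D[...,0]*s+D[...,1]*c,P[...,2]],-1)*1000
T=caseT(.5831,-.0354,.306); u=proj(T((-.088,.055,.115)),I).astype(int); x0=max(0,u[0]-60);y0=max(0,u[1]-60); print(x0,y0)
x=x0+60
for v in range(y0+10,y0+56): print(v,C[v,x].round(1),I['p'][v,x])
E
```

```text
263 189
199 [-88.3  80.2 102.8] [157 156 152]
200 [-88.3  79.4 101.9] [155 155 150]
201 [-88.3  79.2 103.4] [157 157 153]
202 [-88.3  78.2 101.9] [156 156 152]
203 [-88.3  77.6 101.8] [156 153 151]
204 [-88.3  77.  101.7] [141 138 136]
205 [-88.3  76.7 102.9] [107 102 100]
206 [-88.3  76.8 105.2] [107 105 101]
207 [-88.3  77.  107.9] [110 106 104]
208 [-88.3  77.  110.2] [125 121 119]
209 [-88.3  76.5 110.4] [135 132 128]
210 [-88.4  75.7 109.6] [134 131 128]
211 [-88.4  75.1 109.3] [135 132 130]
212 [-88.4  75.1 111.3] [134 130 128]
213 [-88.4  74.2 110.3] [133 130 129]
214 [-88.4  73.3 109.2] [134 131 128]
215 [-88.4  73.1 110.3] [136 133 130]
216 [-88.4  72.4 110. ] [129 126 122]
217 [-88.4  69.2 101.8] [112 108 107]
218 [-88.4  69.7 105.1] [109 106 103]
219 [-88.4  69.6 106.8] [108 105 102]
220 [-88.4  69.4 107.8] [105 104 102]
221 [-88.4  69.3 109.4] [106 103 100]
222 [-88.4  69.3 111.2] [108 103 102]
223 [-88.4  69.7 113.9] [113 109 107]
224 [-88.4  68.9 113.2] [129 125 122]
225 [-88.4  68.8 114.8] [136 132 128]
226 [-88.4  68.2 114.5] [135 132 129]
227 [-88.4  67.7 114.8] [135 131 127]
228 [-88.4  67.4 115.7] [137 134 131]
229 [-88.4  66.7 115.3] [135 132 128]
230 [-88.4  66.  114.8] [136 132 128]
231 [-88.4  65.9 116. ] [137 134 129]
232 [-88.4  64.3 113.4] [135 132 128]
233 [-88.4  64.2 114.7] [136 133 128]
234 [-88.4  63.5 114.2] [136 132 129]
235 [-88.4  62.5 113.1] [135 132 128]
236 [-88.4  62.5 114.8] [134 131 126]
237 [-88.4  62.  114.9] [137 134 130]
238 [-88.4  61.3 114.6] [138 135 132]
239 [-88.4  60.8 114.9] [131 128 124]
240 [-88.4  59.6 113.4] [79 79 76]
241 [-88.4  60.8 117.8] [48 47 44]
242 [-88.4  60.6 118.7] [46 44 44]
243 [-88.4  61.1 121.3] [51 50 47]
244 [-88.4  60.9 122. ] [49 47 46]
```

Request:
step_arm --pt "1 0 -0.02 0 0 0 0" --pt "1 0 0 0 0 0 0" --pt "1 0 -0.02 0 0 0 0" --pt "1 0 0 0 0 0 0" --pt "1 0 -0.02 0 0 0 0" --pt "1 0 0 0 0 0 0" --pt "1 0 0 0 0 0 0" --pt "1 0 0 0 0 0 0" --pt "1 0 0 0 0 0 0" --pt "1 0 0 0 0 0 0"

```text
time: 8.25
position: [0.4811, -0.005, 0.2962]
tool_rot: [0.989, 0.15, 0.0, -0.0]
ft_force: [2.0, -2.8, 5.5]
grip_width: 0.0195
```

```bash
python3 s.py
```

```text
t 8.25 pos [ 0.4811 -0.005   0.2962] x [0.955 0.297 0.001] z [ 0.001  0.    -1.   ] yaw 0.3017 F [ 2.03 -2.84  5.52] M [-0.42 -0.46  0.  ] w 0.0195 q [-0.24  0.51  1.89  0.    0.74 -0.55]
along 14.62 Fy -3.32
```

Request:
step_arm --pt "1 0 -0.02 0 0 0 0" --pt "1 0 0 0 0 0 0" --pt "1 0 -0.02 0 0 0 0" --pt "1 0 0 0 0 0 0" --pt "1 0 0 0 0 0 0" --pt "1 0 0 0 0 0 0" --pt "1 0 0 0 0 0 0" --pt "1 0 0 0 0 0 0" --pt "1 0 0 0 0 0 0" --pt "1 0 0 0 0 0 0"

```text
time: 9.25
position: [0.4808, -0.0042, 0.2961]
tool_rot: [0.989, 0.15, 0.0, 0.0]
ft_force: [1.4, -3.3, 4.6]
grip_width: 0.0199
```

```bash
python3 s.py w3; python3 - <<'E'
from h import *
for n in ["w2","w3"]:
    I=np.load(n+".npz"); P=cloud(I)
    c,s=np.cos(.306),np.sin(.306); D=P-[.5831,-.0354,0]; C=np.stack([D[...,0]*c+D[...,1]*s,-D[...,0]*s+D[...,1]*c,P[...,2]],-1)*1000
    m=(abs(C[...,0]+88)<6)&(C[...,2]>112.8)&(C[...,2]<116.5)&(C[...,1]<74)&(C[...,1]>60)
    b=(abs(C[...,0]+88)<6)&(C[...,2]>108)&(C[...,2]<111.8)&(C[...,1]<80)&(C[...,1]>70.5)
    print(n,np.percentile(C[...,1][m],[50,95,99]),np.percentile(C[...,1][b],[1,5,50,95,99]))
E
```

```text
t 9.25 pos [ 0.4808 -0.0042  0.2961] x [0.955 0.297 0.001] z [ 0.001 -0.    -1.   ] yaw 0.3018 F [ 1.43 -3.32  4.57] M [-0.45 -0.43 -0.01] w 0.0199 q [-0.24  0.51  1.89  0.    0.74 -0.54]
along 15.47 Fy -3.6
w2 [65.2231545  69.39751906 69.56993392] [72.1902101  72.41989407 75.0589941  77.16564515 77.33871302]
w3 [67.47445622 71.82788876 72.08075455] [71.59109687 71.80207618 74.41993012 77.0604424  77.23427119]
```

View pics/w3.png

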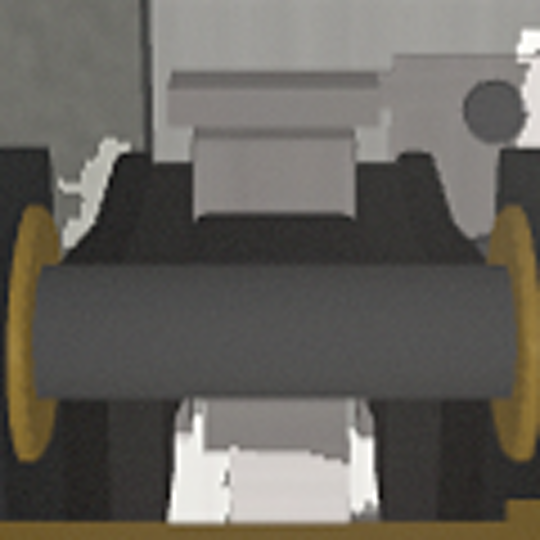

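Request:
step_arm --pt "1 0 -0.02 0 0 0 0" --pt "1 0 0 0 0 0 0" --pt "1 0 0 0 0 0 0" --pt "1 0 0 0 0 0 0" --pt "1 0 0 0 0 0 0" --pt "1 0 0 0 0 0 0" --pt "1 0 0 0 0 0 0" --pt "1 0 0 0 0 0 0" --pt "1 0 0 0 0 0 0" --pt "1 0 0 0 0 0 0"

```text
time: 10.3
position: [0.4807, -0.004, 0.2962]
tool_rot: [0.989, 0.15, 0.0, 0.0]
ft_force: [3.2, -4.8, 5.0]
grip_width: 0.02
```

```bash
python3 s.py
```

```text
t 10.3 pos [ 0.4807 -0.004   0.2962] x [0.955 0.297 0.001] z [ 0.001 -0.001 -1.   ] yaw 0.302 F [ 3.19 -4.75  4.98] M [-0.83 -0.41 -0.02] w 0.02 q [-0.24  0.51  1.89 -0.    0.74 -0.54]
along 15.73 Fy -5.49
```

Request:
step_arm --pt "1 0 -0.02 0 0 0 0" --pt "1 0 0 0 0 0 0" --pt "1 0 0 0 0 0 0" --pt "1 0 0 0 0 0 0" --pt "1 0 0 0 0 0 0" --pt "1 0 0 0 0 0 0" --pt "1 0 0 0 0 0 0" --pt "1 0 0 0 0 0 0" --pt "1 0 0 0 0 0 0" --pt "1 0 0 0 0 0 0"

```text
time: 11.3
position: [0.4807, -0.0038, 0.2961]
tool_rot: [0.989, 0.151, 0.0, 0.001]
ft_force: [2.3, -6.5, 4.9]
grip_width: 0.0195
```

```bash
python3 s.py
```

```text
t 11.3 pos [ 0.4807 -0.0038  0.2961] x [0.955 0.298 0.001] z [ 0.001 -0.001 -1.   ] yaw 0.3023 F [ 2.26 -6.55  4.95] M [-1.09 -0.4  -0.01] w 0.0195 q [-0.24  0.51  1.89 -0.    0.73 -0.54]
along 15.9 Fy -6.92
```

Request:
step_arm --pt "0.3 0 0 0 0 0 0" --pt "0.1 0 0 0 0 0 0" --pt "0 0 0 0 0 0 0" --pt "0 0 0 0 0 0 0" --pt "0 0 0 0 0 0 0" --pt "0 0 0 -0.5 0 0 0" --pt "0 0 0 -0.8 0 0 0" --pt "0 0 0 -0.8 0 0 0" --pt "0 0 0 -0.8 0 0 0" --pt "0 0 0 -0.8 0 0 0"

```text
time: 12.3
position: [0.48, -0.0031, 0.3892]
tool_rot: [0.989, 0.15, -0.0, -0.0]
ft_force: [0.3, -1.1, 1.2]
grip_width: 0.0436
```

```bash
python3 s.py w4;python3 - <<'E'
from h import *
from rig import eyes
for n in ["w4"]:
    I=np.load(n+".npz"); P=cloud(I)
    c,s=np.cos(.306),np.sin(.306); D=P-[.5831,-.0354,0]; C=np.stack([D[...,0]*c+D[...,1]*s,-D[...,0]*s+D[...,1]*c,P[...,2]],-1)*1000
    m=(abs(C[...,0]+88)<6)&(C[...,2]>112.8)&(C[...,2]<116.5)&(C[...,1]<74)&(C[...,1]>50)
    b=(abs(C[...,0]+88)<6)&(C[...,2]>108)&(C[...,2]<111.8)&(C[...,1]<80)&(C[...,1]>60)
    r=(abs(C[...,0]+88)<14)&(C[...,2]>127.8)&(C[...,2]<133)&(C[...,1]<80)&(C[...,1]>30)
    print(np.percentile(C[...,1][m],[5,50,95,99]),np.percentile(C[...,1][b],[1,5,50,95,99]),C[r].mean(0))
    cv2.imwrite("pics/w4f.png",I['p'][:,:,::-1])
E
```

```text
t 12.3 pos [ 0.48   -0.0031  0.3892] x [ 0.955  0.297 -0.001] z [-0.001  0.    -1.   ] yaw 0.3019 F [ 0.28 -1.15  1.22] M [ 0.   -0.09 -0.02] w 0.0436 q [-0.24  0.36  1.8   0.    0.98 -0.54]
along 16.81 Fy -1.18
[62.60255935 66.88070443 70.90197988 71.1256305 ] [70.90062882 71.04346406 74.41056658 76.91378743 77.11630538] [-87.98708097  58.63384737 130.32292916]
```

View pics/w4f.png

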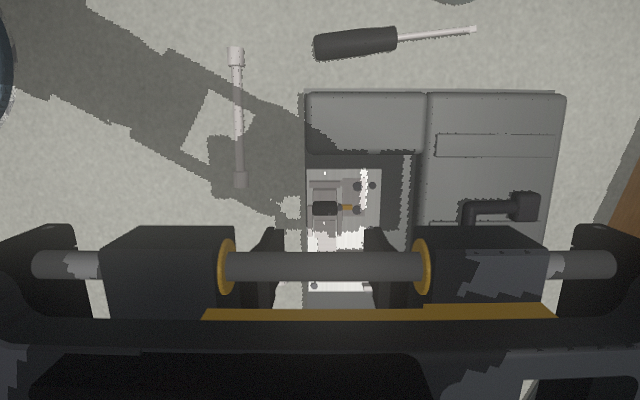

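Request:
step_arm --pt "-0.3 0 0 0 0 0 1" --pt "-0.3 0 0 0 0 0 1" --pt "-0.3 0 0 0 0 0 1" --pt "-0.3 0 0 0 0 0 1" --pt "-0.3 0 0 0 0 0 1" --pt "-0.3 0 0 0 0 0 1" --pt "-0.3 0 0 0 0 0 1" --pt "-0.3 0 0 0 0 0 1" --pt "-0.3 0 0 0 0 0 1" --pt "-0.3 0 0 0 0 0 1"

```text
time: 13.35
position: [0.4801, -0.0031, 0.3879]
tool_rot: [0.852, -0.523, -0.001, 0.0]
ft_force: [0.3, -0.9, 0.3]
grip_width: 0.0566
```

Request:
step_arm --pt "-0.3 0 0 0 0 0 1" --pt "-0.3 0 0 0 0 0 0.2" --pt "-0.3 0 0 0 0 0 0" --pt "-0.3 0.5 0.4 0 0 0 0" --pt "-0.3 0.9 0.6 0 0 0 0" --pt "-0.3 0.9 0.6 0 0 0 0" --pt "-0.3 0 0 0 0 0 0" --pt "-0.3 0 0 0 0 0 0" --pt "-0.3 0 0 0 0 0 0" --pt "-0.3 0 0 0 0 0 0"

```text
time: 14.35
position: [0.4598, -0.0694, 0.3884]
tool_rot: [0.808, -0.589, -0.0, -0.0]
ft_force: [-0.9, -0.0, -0.2]
grip_width: 0.0565
```

```bash
python3 - <<'E'
from h import *
from rig import status,eyes
o=status.get_obs(); T=caseT(.5831,-.0354,.306); r=T((-.128,0,.109))
rep(o,[r[0],r[1],.273]); print("yaw goal",.306-np.pi/2)
I=eyes.camera_info("wrist");p,d=eyes.camera("wrist"); np.savez("w5.npz",p=p,d=d,**I)
im=p[:,:,::-1].copy()
for k in [(-.088,.059,.1305),(-.128,0,.116),(-.045,0,.106)]:
    u=proj(T(k),I);print(u.round(1)); cv2.drawMarker(im,tuple(int(a) for a in u.round()),(0,0,255),0,12,1)
cv2.imwrite("pics/w5.png",im)
E
```

```text
t 14.35 pos [ 0.4598 -0.0694  0.3884] x [ 0.305 -0.952 -0.   ] z [-0.  0. -1.] yaw -1.2603 F [-0.87 -0.05 -0.21] M [ 0.01 -0.01  0.04] w 0.0565 q [-0.39  0.34  1.84  0.    0.96  0.87]
need tool shift/25mm [0.189 0.007 4.618]
yaw goal -1.2647963267948965
[250.1 156. ]
[327.9 202.7]
[328.5  98.6]
```

View pics/w5.png

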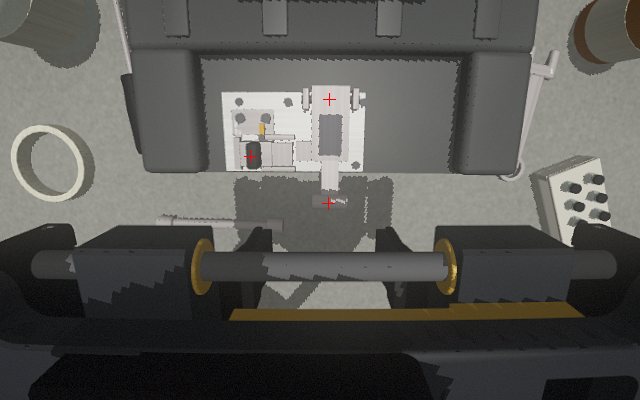

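Request:
step_arm --pt "-0.3 0.19 0 0.4 0 0 0" --pt "-0.3 0 0 0.6 0 0 0" --pt "-0.3 0 0 0.6 0 0 0" --pt "-0.3 0 0 0.6 0 0 0" --pt "-0.3 0 0 0.6 0 0 0" --pt "-0.3 0 0 0.5 0 0 0" --pt "-0.3 0 0 0.5 0 0 0" --pt "-0.3 0 0 0.5 0 0 0" --pt "-0.3 0 0 0.3 0 0 0" --pt "-0.3 0 0 0 0 0 0"

```text
time: 15.4
position: [0.4609, -0.0746, 0.2723]
tool_rot: [0.808, -0.59, -0.001, 0.0]
ft_force: [-0.3, 0.3, -0.0]
grip_width: 0.0566
```

```bash
python3 - <<'E'
from h import *
from rig import status,eyes
o=status.get_obs(); T=caseT(.5831,-.0354,.306); r=T((-.128,0,.109))
rep(o,[r[0],r[1],.273])
p,d=eyes.camera("wrist"); cv2.imwrite("pics/w6.png",p[:,:,::-1])
E
```

```text
t 15.4 pos [ 0.4609 -0.0746  0.2723] x [ 0.304 -0.953 -0.002] z [-0.002  0.001 -1.   ] yaw -1.2616 F [-0.35  0.29 -0.02] M [0.02 0.01 0.01] w 0.0566 q [-0.4   0.55  1.94 -0.    0.66  0.86]
need tool shift/25mm [-0.022 -0.013 -0.03 ]
```

View pics/w6.png

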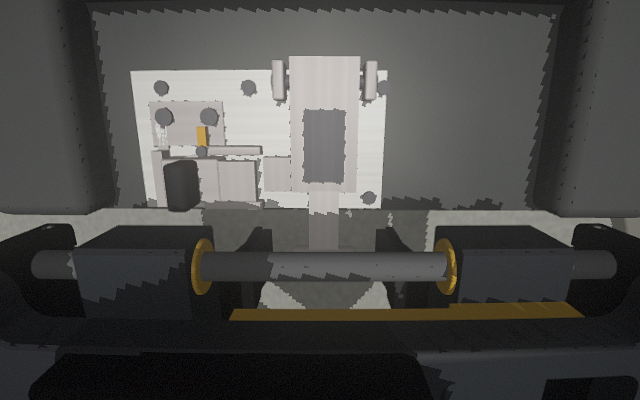

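Request:
step_arm --pt "0 0 0 0 0 0 0" --pt "0.2 0 0 0 0 0 0" --pt "0.4 0 0 0 0 0 0" --pt "1 0 0 0 0 0 0" --pt "1 0 0 0 0 0 0" --pt "1 0 0 0 0 0 0" --pt "1 0 0 0 0 0 0" --pt "1 0 0 0 0 0 0" --pt "1 0 0 0 0 0 0" --pt "1 0 0 0 0 0 0" --squeeze 25

```text
time: 16.45
position: [0.4611, -0.0745, 0.2735]
tool_rot: [0.807, -0.59, -0.0, -0.0]
ft_force: [0.2, 4.7, 3.4]
grip_width: 0.0294
```

```bash
python3 - <<'E'
from h import *
from rig import status
o=status.get_obs(); rep(o)
# arc: lever rotation a, then lid b (mm, case frame x,z) relative to start
def pull(a,b):
    c,s=np.cos(a),np.sin(a); x,z=-83,3
    p=np.array([-45+x*c+z*s,106-x*s+z*c])
    v=p-[100,91]; c,s=np.cos(b),np.sin(b)
    return np.array([100+v[0]*c+v[1]*s,91-v[0]*s+v[1]*c])
A=list(np.linspace(0,1.22,11))
seq=[(a,0) for a in A]+[(1.22,b) for b in np.linspace(0,1.4,22)[1:]]
prev=pull(0,0)
for a,b in seq:
    p=pull(a,b); d=(p-prev)/25; prev=p
    print(round(a,2),round(b,2),p.round(1),'dy',round(-d[0],2),'dz',round(-d[1],2))
E
```

```text
t 16.45 pos [ 0.4611 -0.0745  0.2735] x [ 0.304 -0.953 -0.001] z [-0.     0.001 -1.   ] yaw -1.2622 F [0.2  4.73 3.43] M [ 0.82 -0.1  -0.12] w 0.0294 q [-0.4   0.55  1.94  0.    0.66  0.86]
0.0 0 [-128.  109.] dy -0.0 dz -0.0
0.12 0 [-127.   119.1] dy -0.04 dz -0.4
0.24 0 [-124.8  129. ] dy -0.09 dz -0.4
0.37 0 [-121.4  138.5] dy -0.14 dz -0.38
0.49 0 [-116.9  147.6] dy -0.18 dz -0.36
0.61 0 [-111.3  156. ] dy -0.22 dz -0.34
0.73 0 [-104.7  163.7] dy -0.26 dz -0.31
0.85 0 [-97.3 170.5] dy -0.3 dz -0.27
0.98 0 [-89.  176.4] dy -0.33 dz -0.24
1.1 0 [-80.1 181.3] dy -0.36 dz -0.19
1.22 0 [-70.7 185. ] dy -0.38 dz -0.15
1.22 0.07 [-64.1 196.1] dy -0.27 dz -0.45
1.22 0.13 [-56.7 206.8] dy -0.29 dz -0.43
1.22 0.2 [-48.6 217. ] dy -0.32 dz -0.41
1.22 0.27 [-39.9 226.6] dy -0.35 dz -0.38
1.22 0.33 [-30.6 235.7] dy -0.37 dz -0.36
1.22 0.4 [-20.6 244. ] dy -0.4 dz -0.34
1.22 0.47 [-10.2 251.7] dy -0.42 dz -0.31
1.22 0.53 [  0.8 258.7] dy -0.44 dz -0.28
1.22 0.6 [ 12.2 264.9] dy -0.46 dz -0.25
1.22 0.67 [ 24.  270.4] dy -0.47 dz -0.22
1.22 0.73 [ 36.1 275.1] dy -0.48 dz -0.19
1.22 0.8 [ 48.5 278.9] dy -0.5 dz -0.15
1.22 0.87 [ 61.1 281.9] dy -0.51 dz -0.12
1.22 0.93 [ 73.9 284.1] dy -0.51 dz -0.09
1.22 1.0 [ 86.8 285.4] dy -0.52 dz -0.05
1.22 1.07 [ 99.8 285.9] dy -0.52 dz -0.02
1.22 1.13 [112.8 285.4] dy -0.52 dz 0.02
1.22 1.2 [125.7 284.2] dy -0.52 dz 0.05
1.22 1.27 [138.5 282. ] dy -0.51 dz 0.09
1.22 1.33 [151.2 279. ] dy -0.51 dz 0.12
1.22 1.4 [163.6 275.2] dy -0.5 dz 0.15
```

Request:
step_arm --pt "1 -0.02 -0.02 -0.2 0 0 0" --pt "1 0 -0.02 -0.2 0 0 0" --pt "1 0 -0.04 -0.2 0 0 0" --pt "1 0 -0.05 -0.2 0 0 0" --pt "1 0 -0.07 -0.19 0 0 0" --pt "1 0 -0.07 -0.19 0 0 0" --pt "1 0 -0.09 -0.18 0 0 0" --pt "1 0 -0.09 -0.18 0 0 0" --pt "1 0 -0.11 -0.17 0 0 0" --pt "1 0 -0.11 -0.17 0 0 0"

```text
time: 17.45
position: [0.4768, -0.0692, 0.3208]
tool_rot: [0.808, -0.59, -0.001, 0.0]
ft_force: [-1.7, -0.6, -4.6]
grip_width: 0.0295
```

```bash
cat > g.py <<'E'
from h import *
from rig import status,eyes
import sys
o=status.get_obs(); rep(o)
d=o['position']-np.array([.4611,-.0745,.2735]); x=d[0]*np.cos(.306)+d[1]*np.sin(.306); y=-d[0]*np.sin(.306)+d[1]*np.cos(.306)
print('pull case',(-128+x*1000).round(1),(y*1000).round(1),(109+d[2]*1000).round(1))
if len(sys.argv)>1:
    for n in sys.argv[2:]:
        p,_=eyes.camera(n); cv2.imwrite(f"pics/{sys.argv[1]}_{n}.png",p[:,:,::-1])
E
python3 g.py a wrist
```

```text
t 17.45 pos [ 0.4768 -0.0692  0.3208] x [ 0.304 -0.953 -0.   ] z [-0.001 -0.    -1.   ] yaw -1.2616 F [-1.72 -0.64 -4.64] M [-0.23  0.56  0.06] w 0.0295 q [-0.38  0.47  1.87 -0.    0.8   0.89]
pull case -111.5 0.4 156.3
```

View pics/a_wrist.png

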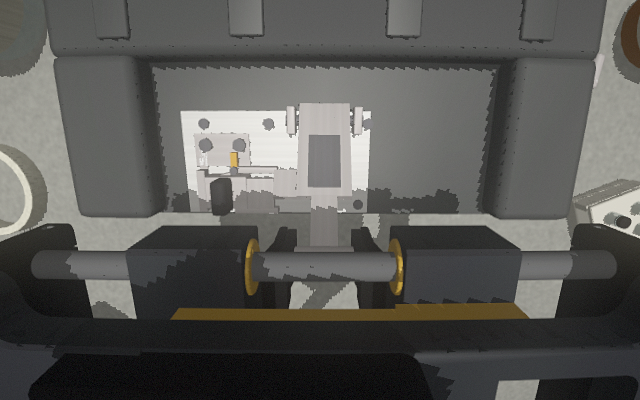

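Lever is lifting, held, with about 5 N. Continue along the arc to its stop.

Request:
step_arm --pt "1 0 -0.13 -0.16 0 0 0" --pt "1 0 -0.13 -0.15 0 0 0" --pt "1 0 -0.15 -0.14 0 0 0" --pt "1 0 -0.15 -0.13 0 0 0" --pt "1 0 -0.16 -0.12 0 0 0" --pt "1 0 -0.17 -0.12 0 0 0" --pt "1 0 -0.18 -0.1 0 0 0" --pt "1 0 -0.18 -0.09 0 0 0" --pt "1 0 -0.19 -0.08 0 0 0" --pt "1 0 -0.19 -0.07 0 0 0"

```text
time: 18.5
position: [0.5156, -0.0568, 0.3502]
tool_rot: [0.808, -0.59, -0.001, 0.001]
ft_force: [-5.3, -2.8, 1.5]
grip_width: 0.0296
```

```bash
python3 g.py b wrist
```

```text
t 18.5 pos [ 0.5156 -0.0568  0.3502] x [ 0.305 -0.952  0.   ] z [-0.002 -0.001 -1.   ] yaw -1.2613 F [-5.3  -2.78  1.54] M [-0.52  1.04 -0.05] w 0.0296 q [-0.33  0.46  1.75 -0.    0.93  0.94]
pull case -70.8 0.4 185.7
```

View pics/b_wrist.png

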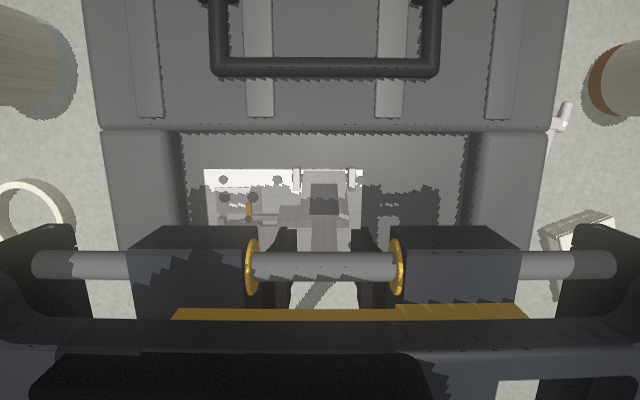

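Request:
step_arm --pt "1 0 -0.1 -0.17 0 0 0" --pt "1 0 -0.15 -0.26 0 0 0" --pt "1 0 -0.15 -0.25 0 0 0" --pt "1 0 -0.16 -0.24 0 0 0" --pt "1 0 -0.17 -0.24 0 0 0" --pt "1 0 -0.18 -0.23 0 0 0" --pt "1 0 -0.19 -0.22 0 0 0" --pt "1 0 -0.19 -0.22 0 0 0" --pt "1 0 -0.2 -0.21 0 0 0" --pt "1 0 -0.2 -0.21 0 0 0"

```text
time: 19.55
position: [0.5562, -0.044, 0.4061]
tool_rot: [0.807, -0.59, -0.0, 0.0]
ft_force: [-2.3, -4.6, -9.1]
grip_width: 0.0296
```

```bash
python3 g.py c wrist scene
```

```text
t 19.55 pos [ 0.5562 -0.044   0.4061] x [ 0.304 -0.953  0.   ] z [-0.001 -0.    -1.   ] yaw -1.2618 F [-2.27 -4.56 -9.09] M [-0.78  0.58  0.02] w 0.0296 q [-0.28  0.44  1.6  -0.    1.11  0.98]
pull case -28.2 0.5 241.6
```

View pics/c_wrist.png

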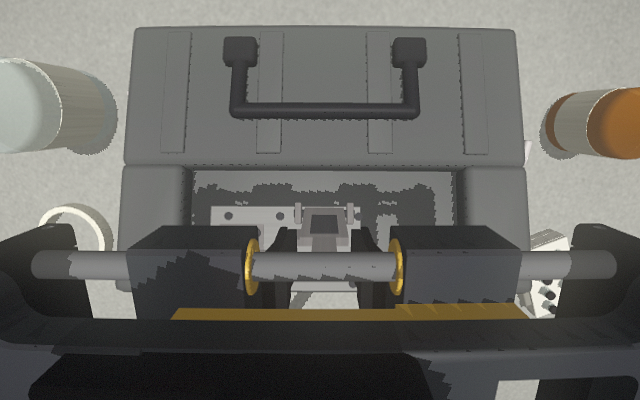

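View pics/c_scene.png

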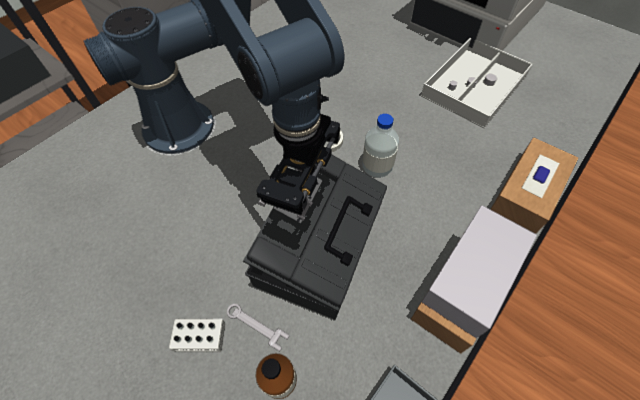

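Request:
step_arm --pt "1 0 -0.24 -0.2 0 0 0" --pt "1 0 -0.25 -0.19 0 0 0" --pt "1 0 -0.26 -0.18 0 0 0" --pt "1 0 -0.27 -0.17 0 0 0" --pt "1 0 -0.28 -0.15 0 0 0" --pt "1 0 -0.28 -0.14 0 0 0" --pt "1 0 -0.29 -0.13 0 0 0" --pt "1 0 -0.29 -0.11 0 0 0" --pt "1 0 -0.3 -0.1 0 0 0" --pt "1 0 -0.3 -0.09 0 0 0"

```text
time: 20.65
position: [0.6211, -0.0235, 0.4425]
tool_rot: [0.807, -0.59, -0.001, 0.002]
ft_force: [-5.2, -6.1, -4.6]
grip_width: 0.0295
```

```bash
python3 g.py d wrist
```

```text
t 20.65 pos [ 0.6211 -0.0235  0.4425] x [ 0.304 -0.953  0.001] z [-0.004 -0.002 -1.   ] yaw -1.2619 F [-5.25 -6.08 -4.64] M [-0.96  1.11 -0.03] w 0.0295 q [-0.22  0.48  1.4  -0.    1.26  1.05]
pull case 39.9 0.5 278.0
```

View pics/d_wrist.png

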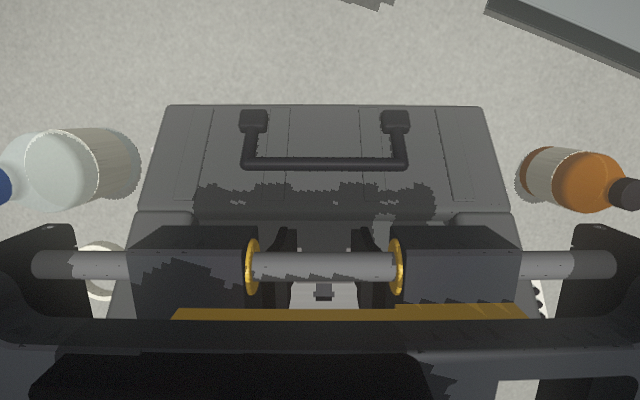

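Request:
step_arm --pt "1 0 -0.31 -0.1 0 0 0" --pt "1 0 -0.31 -0.08 0 0 0" --pt "1 0 -0.32 -0.07 0 0 0" --pt "1 0 -0.32 -0.05 0 0 0" --pt "1 0 -0.32 -0.04 0 0 0" --pt "1 0 -0.32 -0.03 0 0 0" --pt "1 0 -0.32 -0.01 0 0 0" --pt "1 0 -0.32 0 0 0 0" --pt "1 0 -0.32 0.01 0 0 0" --pt "1 0 -0.32 0.02 0 0 0"

```text
time: 21.7
position: [0.6972, 0.0006, 0.4526]
tool_rot: [0.807, -0.59, 0.0, 0.001]
ft_force: [-5.8, -5.2, 0.4]
grip_width: 0.0297
```

```bash
python3 g.py e wrist scene
```

```text
t 21.7 pos [6.972e-01 6.000e-04 4.526e-01] x [ 0.304 -0.953  0.002] z [-0.001 -0.002 -1.   ] yaw -1.2623 F [-5.83 -5.21  0.37] M [-0.85  1.02 -0.04] w 0.0297 q [-0.16  0.59  1.18 -0.    1.38  1.1 ]
pull case 119.7 0.5 288.1
```

View pics/e_wrist.png

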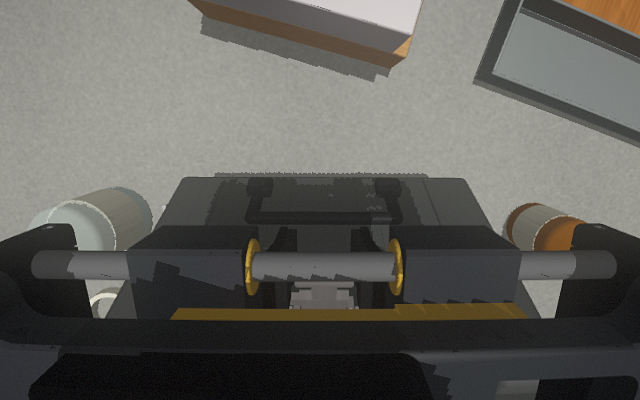

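View pics/e_scene.png

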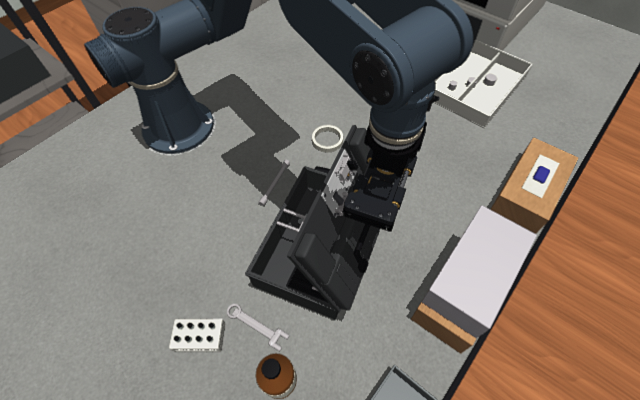

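Request:
step_arm --pt "1 0 -0.3 0.04 0 0 0" --pt "1 0 -0.3 0.05 0 0 0" --pt "1 0 -0.3 0.06 0 0 0" --pt "1 0 -0.3 0.07 0 0 0" --pt "1 0 -0.3 0.09 0 0 0" --pt "1 0 -0.28 0.1 0 0 0" --pt "1 0 -0.15 0.06 0 0 0" --pt "1 0 0 0 0 0 0" --pt "1 0 0 0 0 0 0" --pt "1 0 0 0 0 0 0"

```text
time: 22.8
position: [0.7441, 0.0156, 0.4421]
tool_rot: [0.807, -0.59, 0.003, -0.002]
ft_force: [0.2, -4.0, 5.0]
grip_width: 0.0291
```

```bash
python3 g.py f wrist scene; python3 - <<'E'
from h import *
from rig import eyes
I=eyes.camera_info("scene");p,d=eyes.camera("scene");I=dict(I,d=d);P=cloud(I)
c,s=np.cos(.306),np.sin(.306); D=P-[.5831,-.0354,0]; C=np.stack([D[...,0]*c+D[...,1]*s,-D[...,0]*s+D[...,1]*c,P[...,2]],-1)
m=(C[...,1]<-.07)&(C[...,1]>-.14)&(C[...,2]>.15)&(C[...,2]<.28)&(C[...,0]<.2)&(C[...,0]>-.1)
q=C[m]; print(len(q)); 
# inner/front faces: bin by z
for z in np.arange(.15,.3,.02):
    k=q[(q[:,2]>z)&(q[:,2]<z+.02)]; 
    if len(k): print(round(z,2),len(k),np.percentile(k[:,0],[5,50,95]).round(3))
E
```

```text
t 22.8 pos [0.7441 0.0156 0.4421] x [ 0.304 -0.953  0.003] z [ 0.007 -0.001 -1.   ] yaw -1.2621 F [ 0.22 -3.98  5.04] M [-0.71  0.26 -0.02] w 0.0291 q [-0.13  0.67  1.05  0.    1.42  1.13]
pull case 169.0 0.6 277.6
798
0.15 104 [0.118 0.12  0.123]
0.17 109 [0.114 0.117 0.12 ]
0.19 250 [0.094 0.11  0.114]
0.21 68 [0.085 0.108 0.11 ]
0.23 82 [0.079 0.104 0.106]
0.25 115 [0.075 0.099 0.102]
0.27 70 [0.072 0.097 0.098]
```

View pics/f_wrist.png

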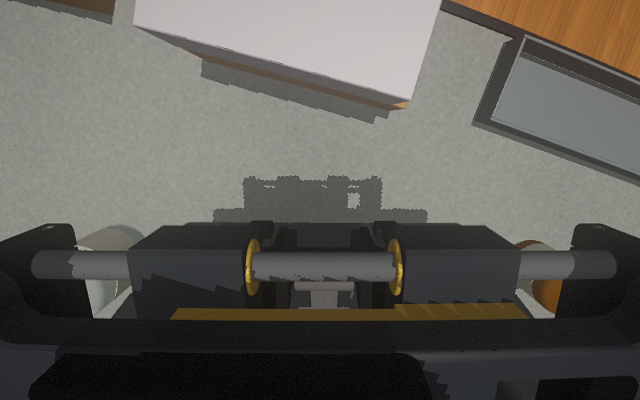

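View pics/f_scene.png

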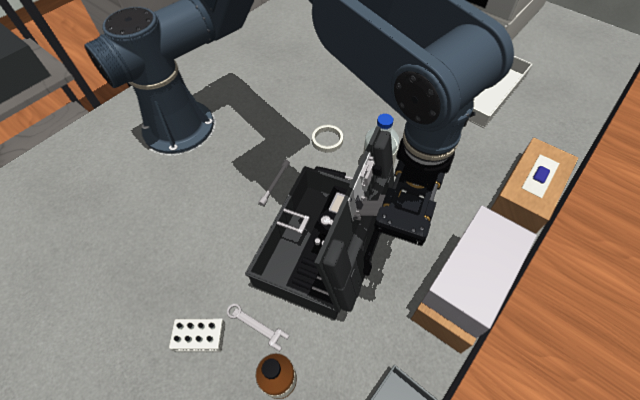

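Request:
step_arm --pt "0.2 0 0 0 0 0 0" --pt "0.1 0 0 0 0 0 0" --pt "-0.1 0 0 0 0 0 0" --pt "-0.3 0 0 0 0 0 0" --pt "-0.3 0 0 0 0 0 0" --pt "-0.3 0 0 0 0 0 0" --pt "-0.3 0 0 0 0 0 0" --pt "-0.3 0 0 0 0 0 0" --pt "-0.3 0 0 0 0 0 0" --pt "-0.3 0 0 0 0 0 0"

```text
time: 23.95
position: [0.7435, 0.0158, 0.4393]
tool_rot: [0.807, -0.59, 0.0, -0.0]
ft_force: [0.0, 0.1, 0.2]
grip_width: 0.0564
```

```bash
python3 g.py g wrist scene
```

```text
t 23.95 pos [0.7435 0.0158 0.4393] x [ 0.304 -0.953  0.   ] z [ 0.  0. -1.] yaw -1.262 F [0.04 0.13 0.22] M [ 0.    0.01 -0.01] w 0.0564 q [-0.13  0.67  1.05  0.    1.42  1.13]
pull case 168.5 1.1 274.8
```

View pics/g_wrist.png

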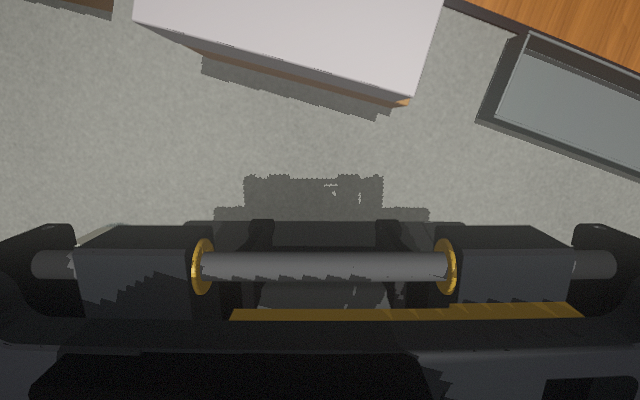

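View pics/g_scene.png

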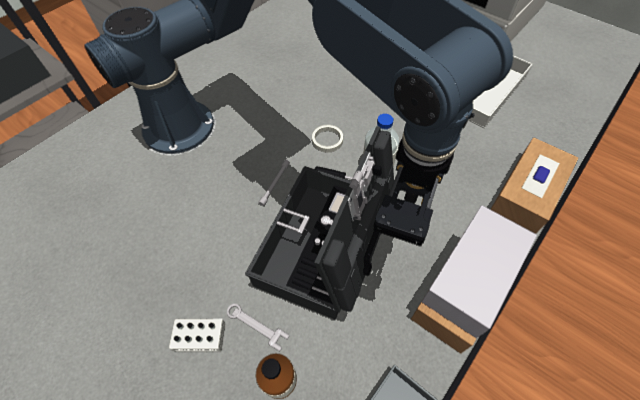

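Request:
step_arm --pt "-0.3 0 -0.1 -0.2 0 0 0" --pt "-0.3 0 -0.1 -0.4 0 0 0" --pt "-0.3 0 0 -0.6 0 0 0" --pt "-0.3 0 0 -0.8 0 0 0" --pt "-0.3 0 0 -0.8 0 0 0" --pt "-0.3 0 0 -0.8 0 0 0" --pt "-0.3 0 0 -0.8 0 0 0" --pt "-0.3 0 0 -0.5 0 0 0" --pt "-0.3 0 0 0 0 0 0" --pt "-0.3 0 0 0 0 0 0"

```text
time: 25.05
position: [0.7482, 0.0175, 0.5616]
tool_rot: [0.807, -0.59, -0.0, 0.0]
ft_force: [-0.7, 0.2, -0.2]
grip_width: 0.0562
```

```bash
python3 g.py h wrist scene top; python3 - <<'E'
from h import *
from rig import eyes
I=eyes.camera_info("scene");p,d=eyes.camera("scene");I=dict(I,d=d);P=cloud(I)
c,s=np.cos(.306),np.sin(.306); D=P-[.5831,-.0354,0]; C=np.stack([D[...,0]*c+D[...,1]*s,-D[...,0]*s+D[...,1]*c,P[...,2]],-1)
m=(C[...,1]<-.07)&(C[...,1]>-.14)&(C[...,2]>.2)&(C[...,2]<.28)&(C[...,0]<.2)&(C[...,0]>.088)
q=C[m]; 
f=np.polyfit(q[:,2],q[:,0],1); print(len(q),'lid angle',np.pi/2+np.arctan(f[0]))
z=C[...,2]
b=(z>.06)&(z<.095)&(C[...,0]<.09)&(C[...,0]>-.13)&(abs(C[...,1])<.17)
print('base extents',np.percentile(C[b][:,0],[1,99]),np.percentile(C[b][:,1],[1,99]))
E
```

```text
t 25.05 pos [0.7482 0.0175 0.5616] x [ 0.304 -0.953 -0.   ] z [-0.  0. -1.] yaw -1.2619 F [-0.71  0.25 -0.22] M [-0.02 -0.09 -0.01] w 0.0562 q [-0.13  0.61  0.85  0.    1.68  1.14]
pull case 173.4 1.2 397.1
415 lid angle 1.4726293790185896
base extents [-0.10288155  0.07943325] [-0.15412817  0.1493674 ]
```

View pics/h_top.png

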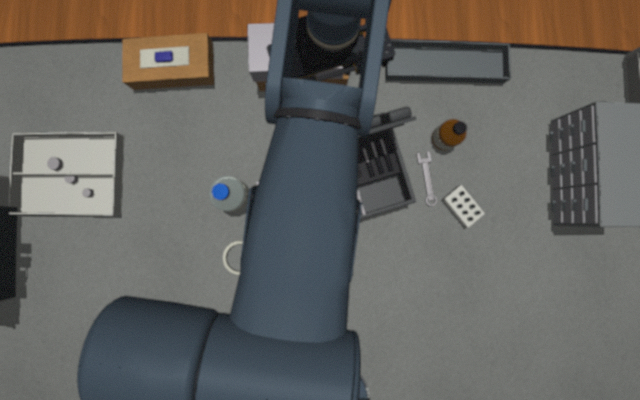

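View pics/h_scene.png

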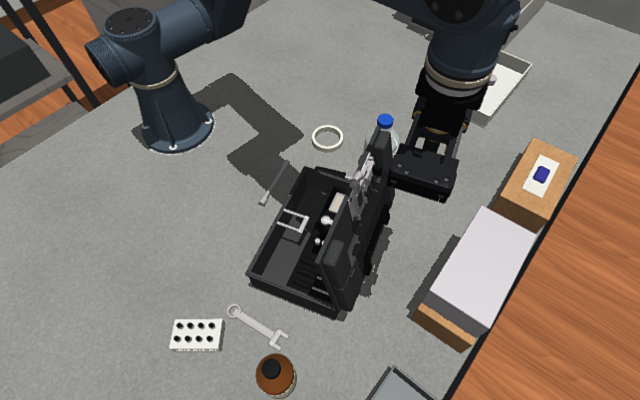

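View pics/h_wrist.png

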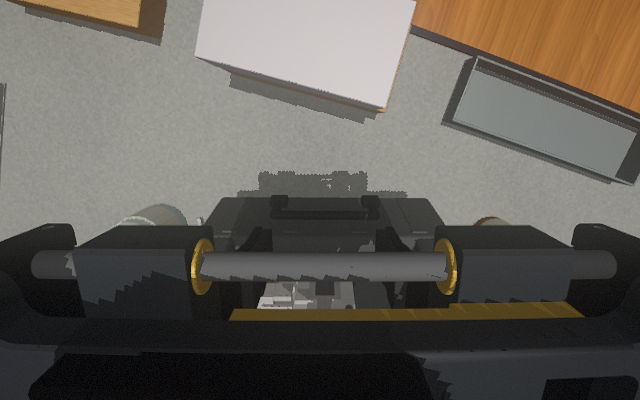

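```bash
python3 - <<'E'
import cv2
im=cv2.imread("pics/h_scene.png"); cv2.imwrite("pics/hz.png",cv2.resize(im[120:250,310:430],None,fx=4.5,fy=4.5,interpolation=cv2.INTER_CUBIC))
g=cv2.imread("pics/g_scene.png"); print(cv2.absdiff(im,g)[190:310,320:360].mean())
E
```

```text
3.0205555555555557
```

View pics/hz.png

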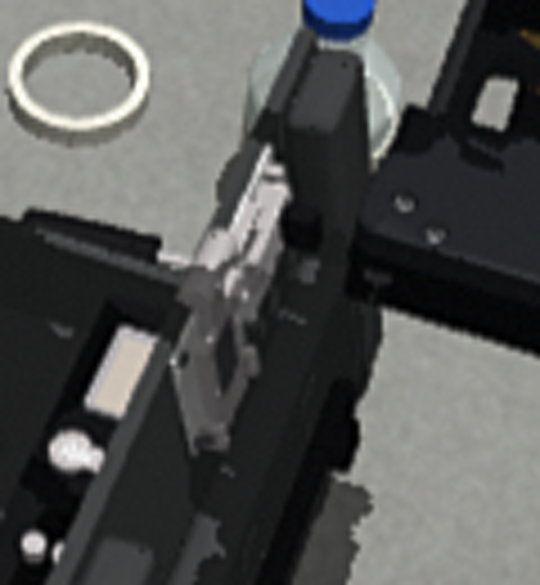

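```bash
python3 - <<'E'
from h import *
from rig import eyes,robot
I=eyes.camera_info("scene"); T=caseT(.5831,-.0354,.306)
for b in (1.38,1.45):
  for y in (.045,.059):
    v=np.array([-.188,.0395]); c,s=np.cos(b),np.sin(b)
    p=(.1+v[0]*c+v[1]*s,y,.091-v[0]*s+v[1]*c)
    print(b,y,((proj(T(p),I)-[310,120])*4.5).round(0))
E
```

```text
1.38 0.045 [308. 254.]
1.38 0.059 [319. 228.]
1.45 0.045 [340. 265.]
1.45 0.059 [350. 239.]
```

```bash
python3 - <<'E'
from rig import robot
print(robot.hand_in())
E
```

```text
the job is handed in; nothing more can be done
None
```

The case is open and the job is handed in at about 25 s of the 64 s allowed; it reported no verdict.

- **Safety tab:** I pinched the ridge front and back with a 10 N grip and slid it in small steps. The force rose from about 3.5 N to 7 N as the motion stalled at the stop. After I let go, the wrist camera showed it still against the stop, about 14 mm along.
- **Latch and lid:** I pinched the finger pull by its ends, lifted the lever to its stop and swung the lid back. The force on the tool stayed at about 10 N or less in each reading. I then released the pull and backed the arm away.

Last checks:
- **Lid:** It stands on its own. My two readings of its angle disagreed, 1.38 and 1.47 rad. The ridge's position in the image pointed to about 1.35 rad. All are above 1.2.
- **Tab:** In the scene view the ridge sits where the released position predicts. The match was approximate, as that view is coarse.
- **Case:** Its base was within a few millimetres of where I first measured it.
- **Other things on the bench:** Those in view looked unmoved, but I only compared them by eye. The screwdriver and parts of some others were hidden by the arm or the lid in the last pictures.
- **Contact:** The force on the tool was below 1 N, so I take it the robot was touching nothing.

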